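# Clamp a preserve jar in the jar vise

### The job

Take the jar of orange peach preserve and stand it upright on the bed of the blue jar vise, between the two V-shaped jaws, setting it down rather than dropping it, and let go of it. Then turn the vise's red-knobbed crank clockwise (never push on the jaw itself) until the sliding jaw has pressed the jar against the fixed jaw and holds it firmly between the two, without forcing it: it is glass. Leave the other jars, the fruit bowl and the jar band where they are.

Things in the scene. Friction and masses are not known exactly. Their poses are not given: they have to be found in the camera images.
- peach_jar: glass jar filled with orange peach preserve, silver lid: glass 60 mm diameter and 66 mm high, lid 58 mm diameter from 70 to 85 mm above the base; about 0.28 kg. Origin: centre of its underside, z up the jar
- kiwi_jar: same jar with green filling, a bystander; origin: centre of its underside
- berry_jar: same jar with dark red filling, a bystander; origin: centre of its underside
- fruit_bowl: blue bowl, 156 mm across, with fruit in it, 123 mm high in all, a bystander; origin: centre of its underside
- jar_band: loose brass-coloured jar band (ring), 68 mm outer diameter, 14 mm high, a bystander; origin: centre of its underside
- nest (a point): point on top of the vise's grey bed (20 mm above the table, 90 mm wide) where the centre of the jar's underside is once the jar rests against the fixed jaw. Axes: y along the vise, from fixed jaw to sliding jaw and crank; z up. At the start the opening is 21 to 38 mm wider than the jar, all on the +y side; the jar may stand anywhere in it: the sliding jaw pushes it along
- fixed_jaw: the vise's fixed jaw, on the nest's -y side: blue block 60 mm wide with a shallow black rubber V that centres the jar, top 67 mm above the table. The V touches the jar at y = -26, x = +-15 mm; its tips reach y = -20, x = +-26 mm. Origin: 20 mm below the nest; axes as the nest's
- jaw: the sliding jaw, driven by the crank: mirror image of the fixed jaw. Its origin lies d ahead of the fixed jaw's origin along the vise's y, d being the travel left until it holds the jar against the fixed jaw (0: touching; 21 to 38 mm at the start). V tips at y = +20, x = +-26 mm of its own frame, block's back at y = +62 mm; axes as the nest's
- crank (a joint): crank angle in rad about a vertical axis, growing clockwise seen from above; the sliding jaw advances 3.82 mm per rad (24 mm a turn). 0 is fully open; near 9.95 the jaw touches a jar resting against the fixed jaw. Beyond that its sprung V squeezes about 8 N more for each 0.1 rad. Turning freely takes 2.4 N at the knob; a squeeze of 50 N adds about 4 N. It stays where it is left
- crank_axis (a point): point on the crank's vertical axis at mid-height of the knob, 152 mm from the nest along the vise's y and 105 mm above the table; axes as the nest's. The gear housing below it (74 by 84 mm) is 65 mm high, the crank arm's hub reaches up to 87 mm
- knob (a point): centre of the crank's red knob: upright, freely spinning cylinder, 24 mm diameter, 42 mm high (84 to 126 mm above the table), 50 mm from the crank's axis. The flat crank arm lies below it, its top 83 mm above the table. The knob's own yaw means nothing

How it is judged:
By the outcome, as a careful person would: the job done as asked, in the order asked, and still so for the second after the job is handed in, with the robot touching nothing.
It also fails if it takes over 72 s, if anything falls off the work surface, if the arm or the gripper's body presses on something with over 40 N, if the wrist force passes 120 N, or if a joint passes its speed limit or range.

### The arm

A 6-joint arm with a two-finger parallel gripper is mounted at the origin on the work surface. World frame = base frame: x ahead of the robot, y to its left, z up, the work surface at z = 0. Lengths are in m, angles in rad, forces in N, time in s.
With the tool pointing down it reaches from about 0.4 to 0.925 m from the base axis. Payload 12.5 kg.
Tool frame: the origin (TCP) lies midway between the tips of the shut fingers; the grasp point (between the pads) lies 19 mm behind it (manip.grip_point_offset is the distance from the TCP to the grasp point, in m); z points along the fingers, y is the line along which they close (so a half turn about z gives the same grasp; the last joint's range is limited). The gripper opens to 95 mm and grips with 3 to 60 N. Pads are 20 mm wide; open, the fingers measure 119 mm over their backs; the gripper's body (75 mm by 180 mm) begins 59 mm behind the grasp point.
Start: joints at [-1.269, 0.491, 1.559, -0, 1.092, -0.106], TCP at [0.248, -0.574, 0.215] pointing down, gripper open.
Joint ranges: [-3.1, 3.1], [-0.84, 2.19], [0.05, 2.79], [-1.13, 4.28], [0.06, 2.93], [-2.69, 2.69]. Speed limits (rad/s): [2.22, 2.22, 2.79, 3.14, 3.14, 3.14].

### API

Orientations are given as a unit quaternion [x, y, z, w].
In Python, from cell import readout, camera, ticket, manip gives the robot as it stands.
- The arm moves only by the tool step_arm, never from a script. Its argument "rows" is a list of rows, each a list of 4 numbers: the shift along the world's x, y, z in m, then the turn about the world's z in rad. A call has 1 to 8 rows; each row shifts and turns the commanded pose from where the row before left it; what a row does not reach is not made up. A row lasts 1/8 s, in which the tool goes at most 62.5 mm and 10.7 degrees, less where a joint would pass 70% of its speed; a pose out of reach is approached as far as the arm can. A call is refused whole if a number of a shift passes 0.0625 or a number of a turn 0.188, either way. A call with a gripper value outside its range is refused whole. "claw" is the opening, from 0 (shut) to 1 (fully open), set as the call begins (left out, the last holds). The fingers move at their own pace and stop on an object; "squeeze" is the grip in N (left out, the last holds). Time passes only in rows, so rows that do not move let the fingers close. It gives the time, the measured TCP pose, the force, the opening and the grip force at its end, in the units of the state.
- readout.sense(): the state, without advancing time (a new reading comes with each control period).
- camera(name): name is "scene" or "top" or "wrist"; returns a dict with "image" (480x640x3 uint8, red, green, blue), "z_map" (480x640 float32, m along the optical axis (not along the pixel's ray), 0 where there is no reading), "intrinsics" (3x3 intrinsics, pixels), "rvec" (rotation vector, rad) and "tvec" (3), from world to camera coordinates, as OpenCV has them. Camera axes: x right, y down, z forward; pixel columns grow to the right and rows downward; lengths in m; the calibration is good to about 2 mm. A picture is of the moment at which its call begins.
- ticket.close_job(): hands the job in; it is judged then, once.
The state is a dict: "t": time; "qpos": joint angles; "qvel": joint speeds; "tau": joint torques, N m; "ee_pos": TCP position; "eef_rot": TCP orientation; "force": force on the tool from outside, world axes, zero at the start; "torque": the same for the moment, N m; "finger_gap": finger opening in m; "gripper_force": force on a finger pad.
Only numpy, scipy, OpenCV 4.12 (cv2) and the standard library are available. Lean on these libraries where they do the work, as an engineer would, in place of code of your own. Each camera call takes 0.05 s, during which the arm holds its last target. There are 200 camera calls.

## Working session

There is one attempt and no reset: what is moved stays moved. The work goes in short steps, Python scripts to look and compute and a tool call to move; the robot and the scene stay as the last step left them, time stands still between calls to the robot, and variables do not carry over. Pictures are saved under pics/ and viewed, at most 10 in all, crops included, and the job is handed in when it is done.

Besides the shell and the picture viewer there is one more tool, called after "Emit:" as name([rows], argument=value, ...), one row to a line, values as JSON. step_arm: Moves the arm, as the interface text tells. Its arguments: {"type":"object","properties":{"rows":{"type":"array","items":{"type":"array","items":{"type":"number"}}},"claw":{"type":"number"},"squeeze":{"type":"number"}},"required":["rows"]}

```bash
mkdir -p pics; cat > h.py <<'E'
import numpy as np, cv2
from cell import readout, camera, ticket, manip
def pts(c):
    K=np.array(c["intrinsics"]);R=cv2.Rodrigues(np.array(c["rvec"],float))[0];t=np.array(c["tvec"],float).ravel()
    z=c["z_map"];v,u=np.mgrid[:480,:640]
    P=np.stack([(u-K[0,2])/K[0,0]*z,(v-K[1,2])/K[1,1]*z,z],-1)
    return (P-t)@R
def proj(c,p):
    return cv2.projectPoints(np.array(p,float).reshape(-1,1,3),np.array(c["rvec"],float),np.array(c["tvec"],float),np.array(c["intrinsics"],float),None)[0].reshape(-1,2)
def save(c,n): cv2.imwrite(f"pics/{n}.png",c["image"][:,:,::-1])
E
python3 - <<'E'
from h import *
for n in("top","scene"):
    c=camera(n);save(c,n+"0");np.savez("/tmp/"+n,**c)
    print(n,c["rvec"],c["tvec"])
print(readout.sense())
E
```

```text
top [ 2.12200409 -2.11411627  0.20644753] [0.0594193  0.54486887 0.87629357]
scene [ 1.96344     1.11338408 -0.5545948 ] [-0.32718153 -0.19397798  1.37704451]
{'t': 0.1, 'qpos': array([-1.26858765e+00,  4.91515788e-01,  1.55941254e+00, -1.63687541e-05,
        1.09171875e+00, -1.05577996e-01]), 'qvel': array([-0.00263605, -0.00136568, -0.00399802, -0.0002121 , -0.00049077,
        0.00025748]), 'tau': array([ 4.18305950e-03, -6.13625765e+01, -2.58605790e+01,  6.94520446e-02,
        4.70434316e-02, -4.77607364e-05]), 'ee_pos': array([ 0.24782196, -0.57351496,  0.21410166]), 'eef_rot': array([ 9.79284764e-01,  2.02487215e-01, -5.89753269e-05, -5.23951634e-04]), 'force': array([ 0.53260188, -0.45322048, -1.24738982]), 'torque': array([ 0.01389824, -0.01336858,  0.04656897]), 'gripper_force': 0.0, 'finger_gap': 0.09539726241175492}
```

View pics/top0.png

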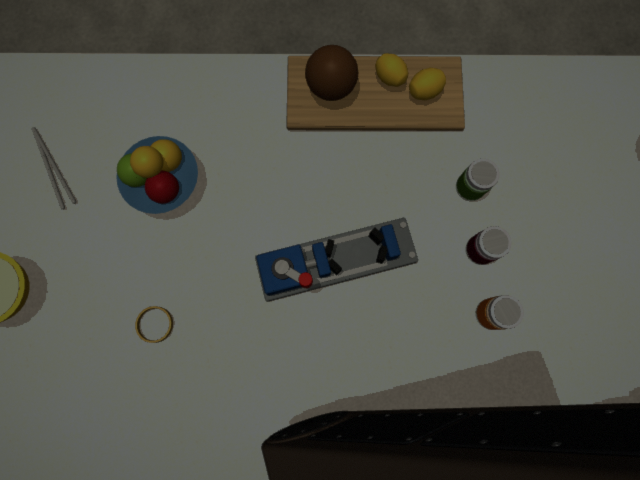

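View pics/scene0.png

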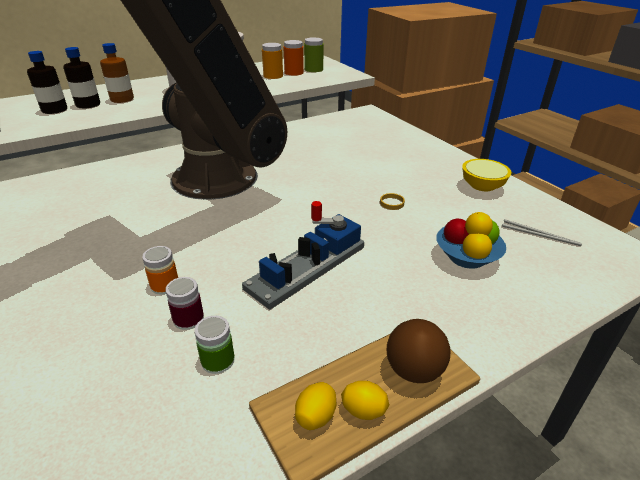

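The top view shows the peach jar lid near (505,312) with the berry jar at (491,243) above it. The vise's fixed jaw is at (390,242), the sliding jaw at (321,260), the crank hub at (282,267) and the knob at (306,280). The scene view agrees.

```bash
python3 - <<'E'
from h import *
c=dict(np.load("/tmp/top.npz"));P=pts(c);im=c["image"]
for n,(u,v) in dict(peach=(505,312),berry=(494,242),kiwi=(482,173),fix=(391,241),slide=(321,260),hub=(282,267),knob=(306,280),bed=(355,253),band=(155,324)).items(): print(n,P[v,u].round(4))
# lid centre
def fitlid(u,v):
    q=P[v-22:v+23,u-22:u+23].reshape(-1,3);q=q[(q[:,2]>.08)&(q[:,2]<.092)]
    (cx,cy),r=cv2.minEnclosingCircle((q[:,:2]*1000).astype(np.float32));return cx,cy,r,len(q),np.median(q[:,2])
print(fitlid(505,312),fitlid(494,242),fitlid(482,173))
# blue blocks by height
R=P[215:305,250:420].reshape(-1,3);I=im[215:305,250:420].reshape(-1,3).astype(int)
blue=(I[:,2]>I[:,0]+30)
b=R[blue]
for lo,hi,name in((.061,.0695,'all65-67'),):
    q=b[(b[:,2]>lo)&(b[:,2]<hi)]
    m=np.zeros((480,640),np.uint8)
    full=np.zeros((480,640),bool)
    full[215:305,250:420]=(blue&(R[:,2]>lo)&(R[:,2]<hi)).reshape(90,170)
    n,l,s,ce=cv2.connectedComponentsWithStats(full.astype(np.uint8))
    for k in range(1,n):
        if s[k,4]>60:
            x=P[l==k];r=cv2.minAreaRect((x[:,:2]*1000).astype(np.float32));print(name,s[k,4],r,np.median(x[:,2]))
red=(im[:,:,0].astype(int)>im[:,:,1].astype(int)+80)&(np.abs(P[:,:,2]-.126)<.004);red[:, :250]=0;red[:,420:]=0
x=P[red];print('knob',cv2.minEnclosingCircle((x[:,:2]*1000).astype(np.float32)),np.median(x,0))
hub=(np.abs(P[:,:,2]-.0875)<.003);hub[:,:262]=0;hub[:,298:]=0;hub[:255]=0;hub[295:]=0
x=P[hub];print('hub',cv2.minEnclosingCircle((x[:,:2]*1000).astype(np.float32)),len(x))
# bed
bed=np.abs(P[:,:,2]-.02)<.004;bed[:215]=0;bed[310:]=0;bed[:,:250]=0;bed[:,425:]=0
print('bed',cv2.minAreaRect((P[bed][:,:2]*1000).astype(np.float32)))
i=cv2.resize(im[200:320,240:540],None,fx=2.66,fy=2.66,interpolation=cv2.INTER_CUBIC);i=cv2.convertScaleAbs(i,alpha=1.5)
cv2.imwrite("pics/crop.png",i[:,:,::-1])
print(readout.sense()['t'])
E
```

```text
peach [ 0.4096 -0.2607  0.0852]
berry [ 0.5323 -0.2481  0.0892]
kiwi [ 0.6611 -0.2351  0.0868]
fix [ 0.5371 -0.0682  0.0701]
slide [0.5017 0.0586 0.0713]
hub [0.486  0.127  0.0908]
knob [0.4589 0.0836 0.1293]
bed [ 0.5228 -0.006   0.0228]
band [0.3889 0.372  0.0016]
(411.141845703125, -262.92449951171875, 29.25727653503418, 889, np.float64(0.0865635640408005)) (533.8513793945312, -249.88247680664062, 29.231454849243164, 825, np.float64(0.08656117359258694)) (661.5159912109375, -237.36703491210938, 29.605806350708008, 773, np.float64(0.08649247634881492))
all65-67 262 ((538.7589721679688, -67.01280212402344), (57.760047912597656, 19.613962173461914), 15.954413414001465) 0.06788659315365797
all65-67 270 ((505.4859924316406, 58.704307556152344), (57.21954345703125, 19.9266300201416), 15.157217979431152) 0.06785990452749871
all65-67 1108 ((486.8882751464844, 128.23756408691406), (71.21295166015625, 80.96212768554688), 15.18102741241455) 0.06632166026212363
knob ((462.3670959472656, 85.41761016845703), 8.430502891540527) [0.46575972 0.08540347 0.12753735]
hub ((479.58697509765625, 119.33780670166016), 24.497745513916016) 184
bed ((513.4332885742188, 29.64398193359375), (90.63410949707031, 300.4441223144531), 14.887657165527344)
0.1
```

View pics/crop.png

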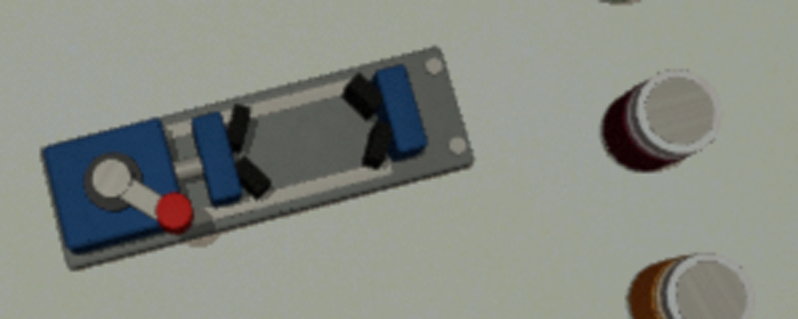

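The vise's y axis is about 15° from world y, the nest is at about (0.525, -0.017), d is about 26 mm and the crank axis is at (0.486, 0.130). The jar is at (0.411, -0.263). I'm moving above the jar.

Emit:
step_arm([
  [0.0204,0.0389,0,0.178],
  [0.0204,0.0389,0,0.178],
  [0.0204,0.0389,0,0.178],
  [0.0204,0.0389,0,0.178],
  [0.0204,0.0389,0,0.178],
  [0.0204,0.0389,0,0.178],
  [0.0204,0.0389,0,0.178],
  [0.0204,0.0389,0,0.178],
], claw=1)

```text
t: 1.1
ee_pos: [0.4115, -0.2612, 0.2146]
eef_rot: [0.607, 0.795, 0.0, -0.0]
force: [0.7, -0.4, 0.4]
finger_gap: 0.0952
gripper_force: 0.0
```

Emit:
step_arm([
  [0,0,0,0],
  [0,0,0,0],
  [0,0,0,0],
])

```text
t: 1.48
ee_pos: [0.4107, -0.2634, 0.2145]
eef_rot: [0.61, 0.792, -0.0, -0.0]
force: [1.0, 0.4, -0.3]
finger_gap: 0.0949
gripper_force: 0.0
```

```bash
python3 - <<'E'
from h import *
c=camera("wrist");save(c,"w1");P=pts(c)
s=readout.sense();print(s['ee_pos'],s['eef_rot'],s['qpos'])
m=(np.abs(P[:,:,2]-.0855)<.005)&(c["z_map"]>0)
n,l,st,ce=cv2.connectedComponentsWithStats(m.astype(np.uint8))
for k in range(1,n):
    if st[k,4]>300: x=P[l==k];print(st[k],cv2.minEnclosingCircle((x[:,:2]*1000).astype(np.float32)),np.median(x[:,2]))
E
```

```text
[ 0.41069113 -0.26339799  0.21455269] [ 6.09963059e-01  7.92429849e-01 -5.03067407e-06 -4.19928540e-05] [-7.05747407e-01  2.97102173e-01  1.88560991e+00 -1.73761751e-05
  9.58963957e-01 -9.64505806e-01]
[ 286  187   76   74 4382] ((411.25152587890625, -263.34283447265625), 28.95830726623535) 0.0849792622883327
[ 445  212   76   72 4255] ((534.449462890625, -250.42617797851562), 29.223482131958008) 0.0848735906062485
[ 602  239   38   68 1912] ((655.1343994140625, -239.81190490722656), 27.937475204467773) 0.08458291374774628
```

View pics/w1.png

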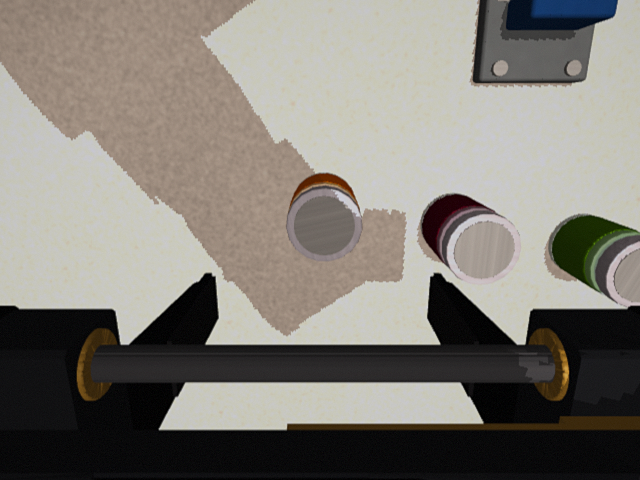

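The wrist view shows the peach lid at about (325,225), midway between the fingers and clear of the berry jar at (485,248). The lid is at (0.4113, -0.2633), directly under the TCP. I'll descend and grip.

Emit:
step_arm([
  [0.0005,0,-0.035,0],
  [0,0,-0.035,0],
  [0,0,-0.035,0],
  [0,0,-0.03,0],
  [0,0,-0.025,0],
  [0,0,-0.015,0],
  [0,0,0,0],
  [0,0,0,0],
])

```text
t: 2.52
ee_pos: [0.4118, -0.263, 0.0403]
eef_rot: [0.609, 0.793, 0.0, 0.001]
force: [0.9, 0.1, 0.6]
finger_gap: 0.0951
gripper_force: 0.0
```

Emit:
step_arm([
  [0,0,0,0],
  [0,0,0,0],
  [0,0,0,0],
  [0,0,0,0],
  [0,0,0,0],
  [0,0,0,0],
], claw=0, squeeze=20)

```text
t: 3.28
ee_pos: [0.4116, -0.2626, 0.0398]
eef_rot: [0.609, 0.793, 0.0, 0.0]
force: [-0.6, 0.5, 3.2]
finger_gap: 0.0599
gripper_force: 20.0
```

Emit:
step_arm([
  [0,0,0.015,0],
  [0,0,0.04,0],
  [0,0,0.045,0],
  [0.01,0.02,0.04,0],
  [0.015,0.035,0.02,0],
  [0.015,0.035,0,0],
  [0.01,0.03,0,0],
  [0,0,0,0],
])

```text
t: 4.28
ee_pos: [0.4617, -0.1409, 0.2004]
eef_rot: [0.608, 0.794, 0.0, 0.0]
force: [0.8, 0.8, -2.3]
finger_gap: 0.0599
gripper_force: 20.0
```

```bash
python3 - <<'E'
from h import *
c=camera("wrist");save(c,"w2");P=pts(c);im=c["image"].astype(int)
s=readout.sense();print(s['ee_pos'],s['finger_gap'],s['force'])
blue=(im[:,:,2]>im[:,:,0]+30)&(c["z_map"]>0)
for lo,hi in((.06,.072),):
    n,l,st,ce=cv2.connectedComponentsWithStats((blue&(P[:,:,2]>lo)&(P[:,:,2]<hi)).astype(np.uint8))
    for k in range(1,n):
        if st[k,4]>200: x=P[l==k];x=x[x[:,2]>np.percentile(x[:,2],90)-.0015];print(st[k],cv2.minAreaRect((x[:,:2]*1000).astype(np.float32)),np.median(x[:,2]))
red=(im[:,:,0]>im[:,:,1]+70)&(P[:,:,2]>.1245)&(P[:,:,2]<.128)&(c["z_map"]>0)
x=P[red]
if len(x): print('knob',len(x),cv2.minEnclosingCircle((x[:,:2]*1000).astype(np.float32)),np.median(x,0))
E
```

```text
[ 0.4615489  -0.14184625  0.20031701] 0.05988127384651774 [ 0.62457613  0.44207694 -2.42515822]
[ 409  141   84   31 2431] ((539.1162109375, -67.58267974853516), (58.62102508544922, 20.765705108642578), 14.301097869873047) 0.06676013541537879
```

View pics/w2.png

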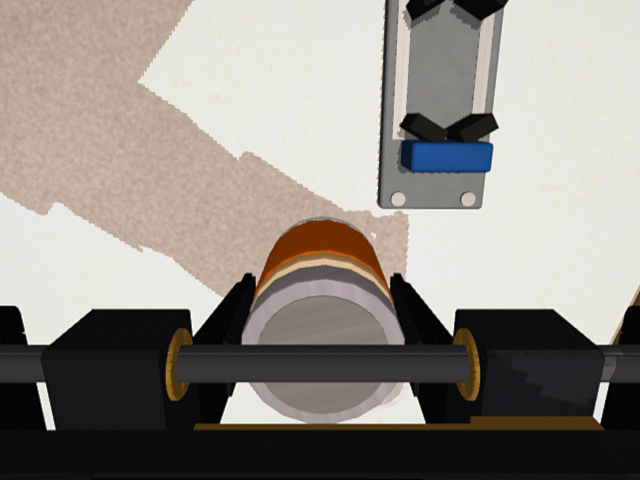

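The wrist view shows the jar held upright and the fixed jaw at (447,157). Its centre at (0.539, -0.068) matches the first estimate. Next I'll move over the opening.

Emit:
step_arm([
  [0.01,0.022,0,0],
  [0.014,0.031,0,0],
  [0.014,0.031,0,0],
  [0.012,0.028,-0.01,0.004],
  [0.008,0.018,-0.02,0],
  [0.003,0.0065,-0.02,0],
  [0,0,0,0],
  [0,0,0,0],
])

```text
t: 5.32
ee_pos: [0.5227, -0.0068, 0.1504]
eef_rot: [0.608, 0.794, 0.0, 0.0]
force: [-0.1, -0.3, -1.9]
finger_gap: 0.0596
gripper_force: 20.0
```

```bash
python3 - <<'E'
from h import *
c=camera("top");save(c,"t2");P=pts(c);im=c["image"].astype(int)
s=readout.sense();print(s['ee_pos'],s['finger_gap'],s['force'])
c=camera("wrist");P=pts(c);im=c["image"].astype(int)
blue=(im[:,:,2]>im[:,:,0]+30)&(c["z_map"]>0)
n,l,st,ce=cv2.connectedComponentsWithStats((blue&(P[:,:,2]>.06)&(P[:,:,2]<.072)).astype(np.uint8))
for k in range(1,n):
    if st[k,4]>200: x=P[l==k];x=x[x[:,2]>np.percentile(x[:,2],90)-.0015];print(st[k],cv2.minAreaRect((x[:,:2]*1000).astype(np.float32)),np.median(x[:,2]))
red=(im[:,:,0]>im[:,:,1]+70)&(P[:,:,2]>.1245)&(P[:,:,2]<.128)&(c["z_map"]>0)
x=P[red]
if len(x): print('knob',len(x),cv2.minEnclosingCircle((x[:,:2]*1000).astype(np.float32)),np.median(x,0))
save(c,"w3")
E
```

```text
[ 0.52279776 -0.00682896  0.15056216] 0.059797917524109144 [ 0.07899824 -1.20155665 -2.34940127]
[260   0  30  36 700] ((462.5550231933594, 113.54478454589844), (15.655078887939453, 17.468534469604492), 15.295638084411621) 0.06495851572373104
[ 274    0  116   83 5709] ((496.0907897949219, 109.89838409423828), (64.16004943847656, 41.846248626708984), 15.203499794006348) 0.06492166995194112
[ 276  117   98   37 3564] ((506.02740478515625, 58.51333236694336), (58.5556526184082, 21.065196990966797), 15.137170791625977) 0.06680859729897635
knob 2090 ((492.263427734375, 55.53691864013672), 53.596435546875) [0.46206684 0.08521031 0.12573102]
```

View pics/w3.png

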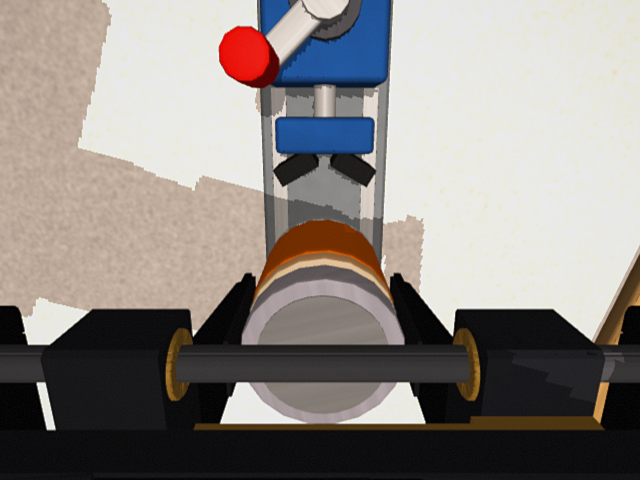

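The wrist view shows the jar over the bed, centred between the rails, with the sliding jaw at (325,135) and the knob at (245,55). The sliding jaw measures (0.506, 0.0585), so d is about 26.4 mm. The knob is at (0.462, 0.085). I'll lower the jar.

Emit:
step_arm([
  [0,0,-0.025,0],
  [0,0,-0.025,0],
  [0,0,-0.02,0],
  [0,0,-0.01,0],
  [0,0,-0.006,0],
  [0,0,-0.002,0],
  [0,0,0,0],
  [0,0,0,0],
])

```text
t: 6.42
ee_pos: [0.5228, -0.0061, 0.0621]
eef_rot: [0.607, 0.794, 0.0, 0.0]
force: [0.7, -0.0, -1.4]
finger_gap: 0.06
gripper_force: 20.0
```

Emit:
step_arm([
  [0,0,-0.001,0],
  [0,0,-0.0005,0],
  [0,0,-0.0005,0],
  [0,0,0,0],
])

```text
t: 6.92
ee_pos: [0.5226, -0.006, 0.0598]
eef_rot: [0.607, 0.794, 0.0, 0.0]
force: [0.2, -0.6, -0.1]
finger_gap: 0.0596
gripper_force: 20.0
```

Emit:
step_arm([
  [0,0,-0.0005,0],
  [0,0,0,0],
])

```text
t: 7.18
ee_pos: [0.5226, -0.006, 0.0597]
eef_rot: [0.607, 0.794, 0.0, 0.0]
force: [-1.5, 0.3, 7.4]
finger_gap: 0.0599
gripper_force: 20.0
```

Emit:
step_arm([
  [0,0,-0.0005,0],
  [0,0,0,0],
])

```text
t: 7.42
ee_pos: [0.5226, -0.0061, 0.0597]
eef_rot: [0.607, 0.794, 0.0, 0.0]
force: [-4.4, -0.2, 14.6]
finger_gap: 0.0599
gripper_force: 20.0
```

Emit:
step_arm([
  [0,0,0.0005,0],
  [0,0,0,0],
  [0,0,0,0],
  [0,0,0,0],
  [0,0,0,0],
], claw=1)

```text
t: 8.05
ee_pos: [0.5226, -0.0061, 0.0591]
eef_rot: [0.607, 0.794, 0.0, -0.0]
force: [0.1, 0.6, 0.2]
finger_gap: 0.0947
gripper_force: 0.0
```

Emit:
step_arm([
  [0,0,0.02,0],
  [0,0,0.035,0],
  [0,0,0.04,0],
  [0,0,0.035,0],
  [0,0,0.01,0],
  [0,0,0,0],
  [0,0,0,0],
])

```text
t: 8.93
ee_pos: [0.5221, -0.006, 0.1979]
eef_rot: [0.608, 0.794, -0.0, -0.001]
force: [-0.1, -0.4, 0.4]
finger_gap: 0.0953
gripper_force: 0.0
```

```bash
python3 - <<'E'
from h import *
c=camera("wrist");save(c,"w4");P=pts(c);im=c["image"].astype(int)
s=readout.sense();print(s['ee_pos'],s['finger_gap'],s['force'])
red=(im[:,:,0]>im[:,:,1]+70)&(P[:,:,2]>.1245)&(P[:,:,2]<.128)&(c["z_map"]>0)
n,l,st,ce=cv2.connectedComponentsWithStats(red.astype(np.uint8))
for k in range(1,n):
    if st[k,4]>200: print('knob',st[k],cv2.minEnclosingCircle((P[l==k][:,:2]*1000).astype(np.float32)))
for nm,lo,hi in(('lid',.1005,.109),('hub',.0855,.0885),):
    m=(P[:,:,2]>lo)&(P[:,:,2]<hi)&(c["z_map"]>0)
    n,l,st,ce=cv2.connectedComponentsWithStats(m.astype(np.uint8))
    for k in range(1,n):
        if st[k,4]>300: x=P[l==k];print(nm,st[k],cv2.minEnclosingCircle((x[:,:2]*1000).astype(np.float32)),np.median(x[:,2]))
E
```

```text
[ 0.52213465 -0.00598524  0.19785513] 0.09524602343644967 [-0.67512326 -0.61997209 -0.62278142]
knob [ 241   47   42   44 1282] ((462.05377197265625, 85.19735717773438), 11.546120643615723)
lid [ 281  197   86   83 5522] ((522.4794921875, -7.057458877563477), 28.99658966064453) 0.10497135405821942
hub [ 306    0   41   38 1249] ((487.49951171875, 127.91754150390625), 12.798569679260254) 0.08683338213714809
```

View pics/w4.png

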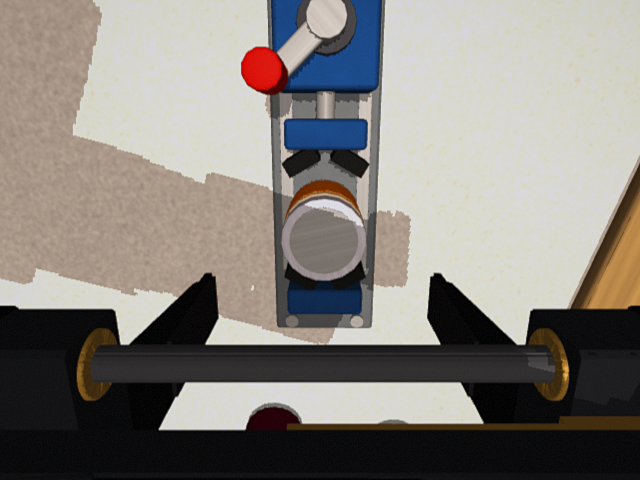

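The wrist view shows the jar upright on the bed at (323,235) between the jaws, with the knob at (263,70). The lid top reads 0.105, as expected for a jar on the bed. I'll go over the knob with a narrower opening and measure the hub again.

Emit:
step_arm([
  [-0.01,0.015,0,0],
  [-0.014,0.021,0,0],
  [-0.014,0.021,0,0],
  [-0.014,0.021,0,0],
  [-0.008,0.0132,0,0],
  [0,0,0,0],
  [0,0,0,0],
], claw=0.55)

```text
t: 9.85
ee_pos: [0.4629, 0.0849, 0.1991]
eef_rot: [0.607, 0.794, 0.0, 0.0]
force: [1.3, 0.2, 0.3]
finger_gap: 0.052
gripper_force: 0.0
```

```bash
python3 - <<'E'
from h import *
c=camera("wrist");P=pts(c);im=c["image"].astype(int);save(c,"w5")
s=readout.sense();print(s['ee_pos'],s['finger_gap'],s['force'],s['qpos'])
red=(im[:,:,0]>im[:,:,1]+70)&(P[:,:,2]>.1245)&(P[:,:,2]<.128)&(c["z_map"]>0)
n,l,st,ce=cv2.connectedComponentsWithStats(red.astype(np.uint8))
for k in range(1,n):
    if st[k,4]>200: print('knob',st[k],cv2.minEnclosingCircle((P[l==k][:,:2]*1000).astype(np.float32)))
m=(P[:,:,2]>.0855)&(P[:,:,2]<.0885)&(c["z_map"]>0)
n,l,st,ce=cv2.connectedComponentsWithStats(m.astype(np.uint8))
for k in range(1,n):
    if st[k,4]>300: x=P[l==k];print('hub',st[k],cv2.minEnclosingCircle((x[:,:2]*1000).astype(np.float32)),np.median(x[:,2]))
E
```

```text
[0.46296739 0.08477588 0.19909096] 0.05203876633509964 [-0.51312299  0.779412    0.09102467] [ 4.06720850e-02  2.92554667e-01  1.94352009e+00 -8.83025751e-05
  9.05328822e-01 -2.23872758e-01]
knob [304 229  36  34 876] ((461.4315490722656, 85.71936798095703), 11.412869453430176)
hub [ 356  163   37   37 1001] ((487.3392333984375, 128.4541473388672), 12.832321166992188) 0.08666037802116654
```

Emit:
step_arm([
  [-0.001,0.0005,-0.025,0],
  [0,0,-0.03,0],
  [0,0,-0.025,0],
  [0,0,-0.016,0],
  [0,0,-0.008,0],
  [0,0,-0.002,0],
  [0,0,0,0],
])

```text
t: 10.78
ee_pos: [0.4619, 0.0855, 0.0935]
eef_rot: [0.608, 0.794, 0.0, 0.0]
force: [0.2, -0.1, 1.1]
finger_gap: 0.0524
gripper_force: 0.0
```

Emit:
step_arm([
  [0,0,0,0],
  [0,0,0,0],
  [0,0,0,0],
  [0,0,0,0],
  [0,0,0,0],
], claw=0, squeeze=20)

```text
t: 11.4
ee_pos: [0.4617, 0.0857, 0.0933]
eef_rot: [0.608, 0.794, 0.0, 0.0]
force: [0.2, 1.5, 1.9]
finger_gap: 0.0236
gripper_force: 20.0
```

```bash
cat > circ.py <<'E'
import sys
from h import *
# rows for a turn: args dphi per row, first azimuth; axis from args
s=readout.sense();ax=np.array([.4872,.1287]);p=s['ee_pos'][:2]-ax
print(s['t'],'r',np.hypot(*p)*1000,'az',np.degrees(np.arctan2(p[1],p[0])),s['force'],s['finger_gap'])
a=np.radians(float(sys.argv[1]));st=float(sys.argv[2]);n=int(sys.argv[3])
k=np.arange(n+1);q=.050*np.stack([np.cos(a-st*k),np.sin(a-st*k)],-1)
q=np.round(q,4);print([[round(float(d[0]),4),round(float(d[1]),4),0,0] for d in np.diff(q,axis=0)],'end az',np.degrees(a-st*n))
E
python3 circ.py -120.2 0.2 40
```

```text
11.4 r 49.95874763826615 az -120.66686569452088 [0.24453142 1.47933452 1.86088635] 0.023575161945810774
[[-0.008, 0.0058, 0, 0], [-0.0068, 0.0074, 0, 0], [-0.0052, 0.0085, 0, 0], [-0.0033, 0.0094, 0, 0], [-0.0015, 0.0099, 0, 0], [0.0006, 0.01, 0, 0], [0.0025, 0.0096, 0, 0], [0.0044, 0.009, 0, 0], [0.0061, 0.0079, 0, 0], [0.0076, 0.0066, 0, 0], [0.0087, 0.0049, 0, 0], [0.0095, 0.0031, 0, 0], [0.0099, 0.0011, 0, 0], [0.0099, -0.0009, 0, 0], [0.0096, -0.0028, 0, 0], [0.0088, -0.0046, 0, 0], [0.0078, -0.0063, 0, 0], [0.0063, -0.0078, 0, 0], [0.0046, -0.0088, 0, 0], [0.0028, -0.0096, 0, 0], [0.0009, -0.0099, 0, 0], [-0.0011, -0.01, 0, 0], [-0.0031, -0.0094, 0, 0], [-0.005, -0.0087, 0, 0], [-0.0065, -0.0076, 0, 0], [-0.0079, -0.0061, 0, 0], [-0.009, -0.0044, 0, 0], [-0.0096, -0.0025, 0, 0], [-0.01, -0.0006, 0, 0], [-0.0099, 0.0015, 0, 0], [-0.0094, 0.0033, 0, 0], [-0.0085, 0.0052, 0, 0], [-0.0074, 0.0068, 0, 0], [-0.0058, 0.0081, 0, 0], [-0.0042, 0.009, 0, 0], [-0.0022, 0.0098, 0, 0], [-0.0003, 0.01, 0, 0], [0.0018, 0.0098, 0, 0], [0.0036, 0.0093, 0, 0], [0.0054, 0.0084, 0, 0]] end az -578.5662361046586
```

Emit:
step_arm([
  [-0.008,0.0058,0,0],
  [-0.0068,0.0074,0,0],
  [-0.0052,0.0085,0,0],
  [-0.0033,0.0094,0,0],
])

```text
t: 11.9
ee_pos: [0.4388, 0.1175, 0.0934]
eef_rot: [0.607, 0.794, 0.001, 0.001]
force: [8.6, -0.6, -3.4]
finger_gap: 0.0236
gripper_force: 20.0
```

```bash
python3 circ.py -120.2 0.2 1
```

```text
11.9 r 49.645798921452354 az -166.94353112642224 [ 8.60396415 -0.63132885 -3.4494412 ] 0.023613195555643642
[[-0.008, 0.0058, 0, 0]] end az -131.65915590261648
```

Emit:
step_arm([
  [-0.0012,0.0099,0,0],
  [0.0006,0.01,0,0],
  [0.0025,0.0096,0,0],
  [0.0044,0.009,0,0],
  [0.0061,0.0079,0,0],
  [0.0076,0.0066,0,0],
  [0.0087,0.0049,0,0],
  [0.0095,0.0031,0,0],
])

```text
t: 12.9
ee_pos: [0.4758, 0.1774, 0.0932]
eef_rot: [0.607, 0.795, -0.001, -0.0]
force: [-0.6, -12.1, 5.7]
finger_gap: 0.0236
gripper_force: 20.0
```

```bash
python3 circ.py -120.2 0.2 1
```

```text
12.9 r 50.005710301456006 az 103.16577375224468 [ -0.61971345 -12.07035089   5.66582618] 0.02355007993601227
[[-0.008, 0.0058, 0, 0]] end az -131.65915590261648
```

Emit:
step_arm([
  [0.0099,0.0006,0,0],
  [0.0099,-0.0012,0,0],
  [0.0096,-0.0028,0,0],
  [0.0088,-0.0046,0,0],
  [0.0078,-0.0063,0,0],
  [0.0063,-0.0078,0,0],
  [0.0046,-0.0088,0,0],
  [0.0028,-0.0096,0,0],
])

```text
t: 13.9
ee_pos: [0.5368, 0.1379, 0.0934]
eef_rot: [0.607, 0.794, 0.001, 0.001]
force: [3.3, 3.5, 2.3]
finger_gap: 0.0238
gripper_force: 20.0
```

```bash
python3 circ.py -120.2 0.2 1
```

```text
13.9 r 50.45568462943414 az 10.548350113101584 [3.26520379 3.46016262 2.25881433] 0.02378367120728202
[[-0.008, 0.0058, 0, 0]] end az -131.65915590261648
```

Emit:
step_arm([
  [0.0009,-0.0099,0,0],
  [-0.0011,-0.01,0,0],
  [-0.0031,-0.0094,0,0],
  [-0.005,-0.0087,0,0],
  [-0.0065,-0.0076,0,0],
  [-0.0079,-0.0061,0,0],
  [-0.009,-0.0044,0,0],
  [-0.0096,-0.0025,0,0],
])

```text
t: 14.9
ee_pos: [0.4941, 0.0787, 0.0932]
eef_rot: [0.608, 0.794, 0.0, -0.0]
force: [2.5, 6.7, 4.4]
finger_gap: 0.0233
gripper_force: 20.0
```

```bash
python3 circ.py -120.2 0.2 1; python3 - <<'E'
from h import *
c=camera("top");P=pts(c);im=c["image"].astype(int)
full=(im[:,:,2]>im[:,:,0]+30)&(P[:,:,2]>.061)&(P[:,:,2]<.0695)
full[:215]=0;full[305:]=0;full[:,:250]=0;full[:,420:]=0
n,l,s,ce=cv2.connectedComponentsWithStats(full.astype(np.uint8))
for k in range(1,n):
    if s[k,4]>60: x=P[l==k];print(s[k],cv2.minAreaRect((x[:,:2]*1000).astype(np.float32)))
save(c,"t5")
E
```

```text
14.9 r 50.47415603452565 az -82.15390688434428 [2.49362711 6.70020935 4.35826898] 0.023272189416706904
[[-0.008, 0.0058, 0, 0]] end az -131.65915590261648
[381 225  19  32 281] ((538.8329467773438, -67.72586059570312), (58.343170166015625, 20.523555755615234), 15.077296257019043)
```

View pics/t5.png

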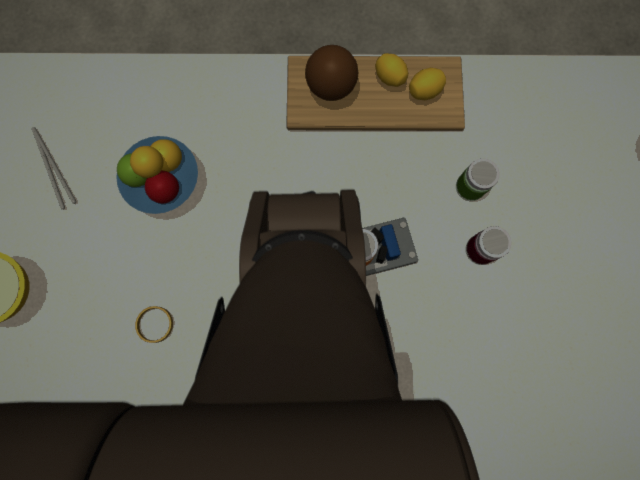

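The arm hides the vise in the top view, but the jar is still at (370,247) by the fixed jaw at (390,242). The crank has turned 5.6 rad of about 6.9 to contact.

Emit:
step_arm([
  [-0.01,-0.0006,0,0],
  [-0.0099,0.0015,0,0],
  [-0.0094,0.0033,0,0],
  [-0.0085,0.0052,0,0],
  [-0.0074,0.0068,0,0],
  [-0.0058,0.0081,0,0],
  [0,0,0,0],
])

```text
t: 15.82
ee_pos: [0.4441, 0.1037, 0.0933]
eef_rot: [0.607, 0.794, 0.001, 0.001]
force: [7.3, 6.6, 1.0]
finger_gap: 0.0236
gripper_force: 20.0
```

```bash
python3 circ.py -120.2 0.2 1; python3 - <<'E'
from h import *
c=camera("wrist");P=pts(c);im=c["image"].astype(int)
blue=(im[:,:,2]>im[:,:,0]+30)&(c["z_map"]>0)
n,l,st,ce=cv2.connectedComponentsWithStats((blue&(P[:,:,2]>.06)&(P[:,:,2]<.072)).astype(np.uint8))
for k in range(1,n):
    if st[k,4]>200: x=P[l==k];print(st[k],cv2.minAreaRect((x[:,:2]*1000).astype(np.float32)),np.median(x[:,2]))
c=camera("scene");P=pts(c)
i=cv2.resize(c["image"][190:310,230:380],None,fx=4,fy=4,interpolation=cv2.INTER_CUBIC);cv2.imwrite("pics/s6.png",i[:,:,::-1])
E
```

```text
15.825 r 49.78100217801906 az -149.90441797449023 [7.26828018 6.55740905 1.01761972] 0.023645590839971965
[[-0.008, 0.0058, 0, 0]] end az -131.65915590261648
[  345   167   152   146 13141] ((485.75665283203125, 132.3727264404297), (73.39459991455078, 75.48406219482422), 14.500688552856445) 0.06453418665299616
[354 394  13  29 289] ((485.2865905761719, 29.155914306640625), (6.913829803466797, 16.270263671875), 23.668071746826172) 0.06582165120676463
```

View pics/s6.png

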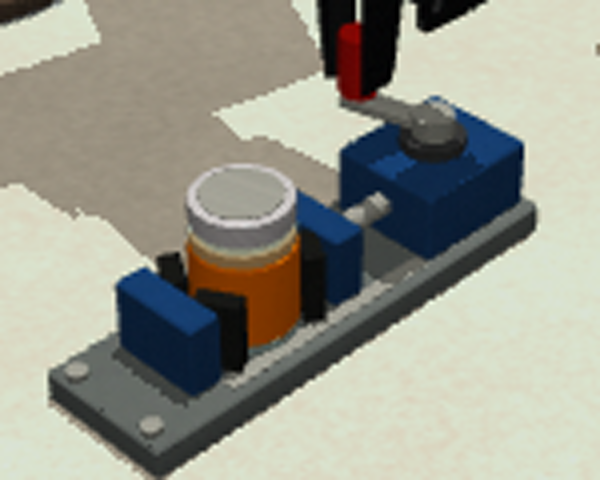

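The scene crop shows the jar at about (245,255), upright, with both black Vs next to it and the crank at 6.79 rad of travel. I'll go on in small increments, tracking the jar by sub-pixel registration in the scene camera: it stops moving once it meets the fixed jaw.

```bash
cat > trk.py <<'E'
import sys
from h import *
ims=np.mean([camera("scene")["image"].astype(np.float32) for _ in range(2)],0);np.save(f"/tmp/s{sys.argv[1]}.npy",ims)
K=None
c=camera("scene")
def box(p):
    u,v=proj(c,p)[0].round().astype(int);return u,v
vy=np.array([-.257,.966,0]);nest=np.array([.5257,-.0174,.02])
for nm,p in(('lid',nest+[0,0,.085]),('block',nest+vy*.052+[0,0,.047])):
    u,v=box(p);J=proj(c,[p,p+vy*.001]);g=J[1]-J[0]
    tpl=None
    for i in range(1,int(sys.argv[1])+1):
        A,B=[np.load(f"/tmp/s{k}.npy")[v-20:v+20,u-24:u+24].mean(2) for k in(i-1,i)]
        w=np.eye(2,3,dtype=np.float32)
        # warp A->B restricted to the lid patch
        cc,w=cv2.findTransformECC(A,B,w,cv2.MOTION_TRANSLATION,(3,200,1e-5))
        print(nm,i,'px',w[:,2].round(2),'mm along +y',round(float(w[:,2]@g/(g@g)),2))
E
python3 trk.py 0; python3 circ.py -149.8 0.1 8
```

```text
16.075 r 49.81850016047332 az -149.55912621377706 [7.56111731 6.21448947 2.1363917 ] 0.023926104291105914
[[-0.0023, 0.0045, 0, 0], [-0.0018, 0.0046, 0, 0], [-0.0014, 0.0048, 0, 0], [-0.0009, 0.005, 0, 0], [-0.0004, 0.0049, 0, 0], [0.0001, 0.005, 0, 0], [0.0006, 0.005, 0, 0], [0.0012, 0.0049, 0, 0]] end az -195.6366236104659
```

Emit:
step_arm([
  [-0.0023,0.0045,0,0],
  [-0.0018,0.0046,0,0],
  [-0.0014,0.0048,0,0],
])

```text
t: 16.45
ee_pos: [0.439, 0.1169, 0.0933]
eef_rot: [0.607, 0.794, 0.001, 0.001]
force: [7.5, -0.9, 0.2]
finger_gap: 0.0237
gripper_force: 20.0
```

```bash
sed -i 's/v-20:v+20,u-24:u+24/v-9:v+10,u-19:u+20/' trk.py; python3 trk.py 1; python3 circ.py -149.8 0.1 1
```

```text
lid 1 px [-0.39  0.54] mm along +y -1.49
block 1 px [-0.26  0.14] mm along +y -0.78
16.6 r 49.65991650444064 az -166.61835464145832 [6.27172331 2.48268957 0.99612497] 0.023733876148163986
[[-0.0023, 0.0045, 0, 0]] end az -155.52957795130826
```

Emit:
step_arm([
  [-0.0009,0.005,0,0],
  [-0.0004,0.0049,0,0],
  [0.0001,0.005,0,0],
])

```text
t: 16.98
ee_pos: [0.4377, 0.1316, 0.0933]
eef_rot: [0.607, 0.794, 0.001, 0.001]
force: [7.1, -2.6, 0.9]
finger_gap: 0.0238
gripper_force: 20.0
```

```bash
python3 trk.py 2; python3 circ.py -149.8 0.1 1
```

```text
lid 1 px [-0.39  0.54] mm along +y -1.49
lid 2 px [-0.23  0.65] mm along +y -1.27
block 1 px [-0.26  0.14] mm along +y -0.78
block 2 px [-0.23  0.07] mm along +y -0.62
17.125 r 49.57501728667582 az 176.2536506687777 [6.96156185 1.21262667 1.71247531] 0.02382425919093688
[[-0.0023, 0.0045, 0, 0]] end az -155.52957795130826
```

Emit:
step_arm([
  [0,0,0,0],
  [0,0,0,0],
  [0,0,0,0],
], claw=0.55)

```text
t: 17.5
ee_pos: [0.4365, 0.1316, 0.0929]
eef_rot: [0.607, 0.794, -0.0, -0.0]
force: [0.1, 0.4, 0.3]
finger_gap: 0.0479
gripper_force: 0.0
```

Emit:
step_arm([
  [0,0,0.025,0],
  [0,0,0.04,0],
  [0.01,-0.018,0.04,0],
  [0.02,-0.03,0,0],
  [0.02,-0.035,0,0],
  [0.02,-0.035,0,0],
  [0.014,-0.02,0,0],
  [0,0,0,0],
], claw=1)

```text
t: 18.5
ee_pos: [0.5215, -0.007, 0.1978]
eef_rot: [0.608, 0.794, -0.0, -0.0]
force: [-0.2, 0.5, -0.8]
finger_gap: 0.0953
gripper_force: 0.0
```

Emit:
step_arm([
  [0,0,0,0],
  [0,0,0,0],
])

```text
t: 18.75
ee_pos: [0.5207, -0.0053, 0.1982]
eef_rot: [0.607, 0.795, 0.0, -0.0]
force: [-0.1, 0.1, -0.4]
finger_gap: 0.095
gripper_force: 0.0
```

```bash
cat > wv.py <<'E'
from h import *
c=camera("wrist");save(c,"w7");P=pts(c);im=c["image"].astype(int)
s=readout.sense();print(s['t'],s['ee_pos'],s['finger_gap'],s['force'])
ok=c["z_map"]>0
def comps(nm,m,mn=300,rect=False):
    n,l,st,ce=cv2.connectedComponentsWithStats((m&ok).astype(np.uint8))
    for k in range(1,n):
        if st[k,4]>mn: x=P[l==k];f=(x[:,:2]*1000).astype(np.float32);print(nm,st[k],cv2.minAreaRect(f) if rect else cv2.minEnclosingCircle(f),np.median(x[:,2]))
comps('lid',(P[:,:,2]>.1005)&(P[:,:,2]<.109))
comps('knob',(im[:,:,0]>im[:,:,1]+70)&(P[:,:,2]>.1245)&(P[:,:,2]<.128),200)
comps('blue',(im[:,:,2]>im[:,:,0]+30)&(P[:,:,2]>.0655)&(P[:,:,2]<.069),200,True)
E
python3 wv.py
```

```text
18.8 [ 0.52079894 -0.00540732  0.19828808] 0.09519291569492437 [0.15220624 0.22578062 0.78124106]
lid [ 285  215   84   81 5334] ((526.1984252929688, -17.42554473876953), 28.811668395996094) 0.10495794654935005
blue [ 287  160   80   30 2036] ((513.322509765625, 31.51936149597168), (58.34475326538086, 21.34195327758789), 15.28690242767334) 0.06662745340756498
blue [ 289  290   74   25 1375] ((539.594970703125, -67.20188903808594), (58.76707458496094, 21.071502685546875), 15.308834075927734) 0.06646970153110436
```

View pics/w7.png

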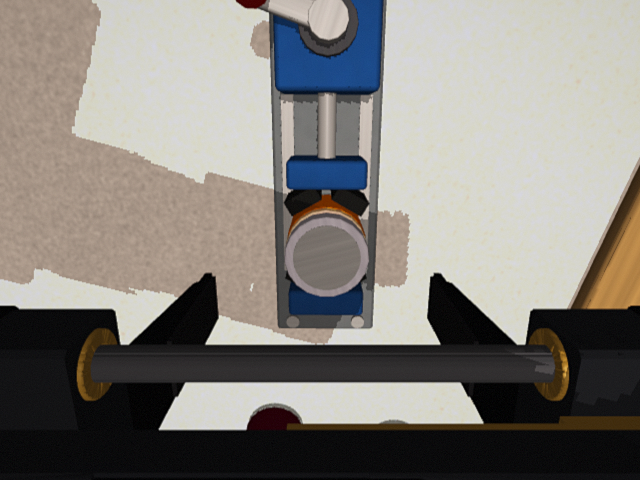

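The wrist view shows the jar at (326,255), upright, with its lid at (0.5262, -0.0174), which is the nest. Both Vs are against it, but the tangential knob force was still about the free-turning 2.4 N, so the squeeze looks small. I'll grip the knob again and turn a little more, reading the force at each step.

Emit:
step_arm([
  [-0.012,0.02,0,0],
  [-0.02,0.033,0,0],
  [-0.02,0.033,0,0],
  [-0.02,0.033,0,0],
  [-0.0113,0.0178,0,0],
  [0,0,-0.01,0],
  [0,0,0,0],
], claw=0.55)

```text
t: 19.68
ee_pos: [0.4374, 0.1306, 0.1875]
eef_rot: [0.607, 0.795, -0.0, -0.0]
force: [0.0, 0.7, -0.3]
finger_gap: 0.0525
gripper_force: 0.0
```

Emit:
step_arm([
  [0,0,-0.03,0],
  [0,0,-0.03,0],
  [0,0,-0.02,0],
  [0,0,-0.01,0],
  [0,0,-0.005,0],
  [0,0,0,0],
  [0,0,0,0],
])

```text
t: 20.55
ee_pos: [0.4382, 0.1306, 0.0937]
eef_rot: [0.608, 0.794, 0.0, 0.0]
force: [0.5, 0.3, -0.2]
finger_gap: 0.0524
gripper_force: 0.0
```

Emit:
step_arm([
  [0,0,0,0],
  [0,0,0,0],
  [0,0,0,0],
  [0,0,0,0],
], claw=0, squeeze=20)

```text
t: 21.05
ee_pos: [0.4382, 0.1306, 0.0932]
eef_rot: [0.608, 0.794, 0.0, 0.0]
force: [2.3, 0.6, 0.7]
finger_gap: 0.0234
gripper_force: 20.0
```

```bash
python3 circ.py 176.3 0.05 8
```

```text
21.05 r 49.061509852486104 az 177.7890704504786 [2.27728136 0.5653785  0.70871925] 0.023387975855612534
[[0.0002, 0.0025, 0, 0], [0.0004, 0.0025, 0, 0], [0.0004, 0.0024, 0, 0], [0.0006, 0.0025, 0, 0], [0.0008, 0.0024, 0, 0], [0.0008, 0.0023, 0, 0], [0.0009, 0.0023, 0, 0], [0.0011, 0.0023, 0, 0]] end az 153.3816881947671
```

Emit:
step_arm([
  [0.0002,0.0025,0,0],
  [0.0004,0.0025,0,0],
])

```text
t: 21.3
ee_pos: [0.4388, 0.1356, 0.0933]
eef_rot: [0.608, 0.794, 0.0, 0.0]
force: [1.8, -3.3, 2.4]
finger_gap: 0.0237
gripper_force: 20.0
```

Emit:
step_arm([
  [0.0004,0.0024,0,0],
])

```text
t: 21.42
ee_pos: [0.4392, 0.1381, 0.0932]
eef_rot: [0.607, 0.794, 0.0, 0.0]
force: [4.1, -3.8, 1.3]
finger_gap: 0.0236
gripper_force: 20.0
```

Emit:
step_arm([
  [0.0006,0.0025,0,0],
])

```text
t: 21.55
ee_pos: [0.4398, 0.1406, 0.0932]
eef_rot: [0.607, 0.794, 0.0, 0.0]
force: [3.0, -3.3, 1.5]
finger_gap: 0.0237
gripper_force: 20.0
```

```bash
for i in 1 2 3; do python3 trk.py 3|grep ' 3 '; python3 circ.py 176.3 0.05 1|head -1; done
```

```text
lid 3 px [ 0.08 -0.04] mm along +y 0.23
block 3 px [-0.17  0.13] mm along +y -0.55
21.7 r 48.81114979490693 az 165.7309745452001 [ 4.13754532 -0.26145064  1.04395041] 0.023676472522743994
lid 3 px [ 0.05 -0.06] mm along +y 0.18
block 3 px [-0.18  0.14] mm along +y -0.59
21.85 r 48.81640900221379 az 165.79395721679535 [4.68391746 0.72214603 0.06023233] 0.02407247966706316
lid 3 px [ 0.05 -0.06] mm along +y 0.16
block 3 px [-0.17  0.13] mm along +y -0.57
22.0 r 48.81284941385375 az 165.92698790396577 [5.09016108 1.02249757 1.23927569] 0.02343636238976298
```

The lid has stopped while the block keeps advancing, so contact came about 0.25 rad ago, a squeeze of about 20 N. I'll add about 0.25 rad.

Emit:
step_arm([
  [0.0007,0.0024,0,0],
  [0.0008,0.0024,0,0],
  [0.0009,0.0023,0,0],
])

```text
t: 22.38
ee_pos: [0.4421, 0.1472, 0.0932]
eef_rot: [0.607, 0.794, -0.0, 0.0]
force: [5.7, -5.3, 2.3]
finger_gap: 0.0235
gripper_force: 20.0
```

Emit:
step_arm([
  [0.001,0.0023,0,0],
  [0.0011,0.0023,0,0],
])

```text
t: 22.62
ee_pos: [0.4443, 0.1516, 0.0932]
eef_rot: [0.607, 0.794, -0.0, 0.0]
force: [6.2, -7.3, 1.6]
finger_gap: 0.0236
gripper_force: 20.0
```

```bash
python3 trk.py 4|grep ' 4 '; python3 circ.py 176.3 0.05 1|head -1
```

```text
lid 4 px [ 0.37 -0.07] mm along +y 0.88
block 4 px [-0.08  0.12] mm along +y -0.35
22.775 r 48.628707655521815 az 151.66704956199396 [ 5.8281092  -4.22244503  2.16670597] 0.023159864497034038
```

Emit:
step_arm([
  [0,0,0,0],
  [0,0,0,0],
  [0,0,0,0],
], claw=0.55)

```text
t: 23.15
ee_pos: [0.4435, 0.1522, 0.093]
eef_rot: [0.607, 0.794, -0.0, -0.0]
force: [-0.0, 1.0, -0.1]
finger_gap: 0.0483
gripper_force: 0.0
```

Emit:
step_arm([
  [0,0,0.025,0],
  [0,0,0.04,0],
  [0.01,-0.018,0.04,0],
  [0.02,-0.035,0,0],
  [0.02,-0.04,0,0],
  [0.02,-0.04,0,0],
  [0.007,-0.025,0,0],
  [0,0,0,0],
], claw=1)

```text
t: 24.15
ee_pos: [0.521, -0.007, 0.1978]
eef_rot: [0.608, 0.794, -0.0, -0.0]
force: [-0.1, 1.0, 1.0]
finger_gap: 0.0951
gripper_force: 0.0
```

Emit:
step_arm([
  [0,0,0,0],
  [0,0,0,0],
])

```text
t: 24.4
ee_pos: [0.5206, -0.0049, 0.1982]
eef_rot: [0.607, 0.795, 0.0, -0.0]
force: [-0.0, 0.4, 0.7]
finger_gap: 0.0952
gripper_force: 0.0
```

```bash
sed -i 's/"w7"/"w8"/' wv.py; python3 wv.py; python3 - <<'E'
from h import *
c=camera("top");save(c,"t8");P=pts(c);im=c["image"].astype(int)
m=(im[:,:,0]>im[:,:,1]+70)&(np.abs(P[:,:,2]-.1275)<.003);m[:,:250]=0;m[:,420:]=0
if m.sum(): print(m.sum(),np.median(P[m],0))
E
```

```text
24.45 [ 0.52072856 -0.00497999  0.19824777] 0.09482275070975905 [-6.24059426e-04 -1.49072087e-01  9.59014732e-01]
lid [ 285  216   84   82 5315] ((526.784423828125, -18.294002532958984), 29.12989044189453) 0.10492368581954242
blue [ 287  163   80   30 2025] ((513.7735595703125, 29.791427612304688), (58.357147216796875, 21.45461654663086), 15.238761901855469) 0.06662634155317801
blue [ 289  291   74   24 1312] ((539.657958984375, -67.12324523925781), (58.56998825073242, 20.461376190185547), 15.059383392333984) 0.06648734018292063
126 [0.44373962 0.15194069 0.12711031]
```

```bash
python3 - <<'E'
import cv2,numpy as np
A,B=[cv2.GaussianBlur(cv2.imread(f"pics/{n}.png",0),(3,3),0).astype(np.float32) for n in("w7","w8")]
for nm,(u0,v0,u1,v1) in dict(lid=(278,220,376,302),fixed_bolts=(270,300,380,335),slide=(280,150,372,188),housing=(265,45,392,100)).items():
    w=np.eye(2,3,dtype=np.float32);cc,w=cv2.findTransformECC(A[v0:v1,u0:u1],B[v0:v1,u0:u1],w,cv2.MOTION_TRANSLATION,(3,300,1e-6));print(nm,cc,w[:,2])
E
```

```text
lid 0.995476378196612 [-0.13574493  1.8072242 ]
fixed_bolts 0.9850678370335872 [-0.11649489  0.30466068]
slide 0.9983848736305853 [-0.09008378  2.6534615 ]
housing 0.9933124017853544 [0.04626486 0.60917544]
```

Registering w7 against w8: the jar moved 0.8 mm of the block's 1.6 mm before stopping, so the squeeze is only about 17 N. I'll grip again and add about 0.28 rad, to roughly 40 N.

Emit:
step_arm([
  [-0.01,0.02,0,0],
  [-0.018,0.037,0,0],
  [-0.019,0.038,0,0],
  [-0.019,0.038,0,0],
  [-0.0112,0.024,0,0],
  [0,0,-0.01,0],
  [0,0,0,0],
], claw=0.55)

```text
t: 25.38
ee_pos: [0.4433, 0.1512, 0.1875]
eef_rot: [0.607, 0.795, -0.0, -0.0]
force: [-0.5, -1.2, -0.7]
finger_gap: 0.052
gripper_force: 0.0
```

Emit:
step_arm([
  [0,0,-0.03,0],
  [0,0,-0.03,0],
  [0,0,-0.02,0],
  [0,0,-0.01,0],
  [0,0,-0.005,0],
  [0,0,0,0],
  [0,0,0,0],
])

```text
t: 26.25
ee_pos: [0.4441, 0.1511, 0.0937]
eef_rot: [0.608, 0.794, 0.0, 0.0]
force: [-0.3, -0.3, -0.1]
finger_gap: 0.0523
gripper_force: 0.0
```

Emit:
step_arm([
  [0,0,0,0],
  [0,0,0,0],
  [0,0,0,0],
  [0,0,0,0],
], claw=0, squeeze=25)

```text
t: 26.75
ee_pos: [0.4439, 0.1512, 0.0932]
eef_rot: [0.607, 0.794, 0.0, 0.0]
force: [0.3, -0.6, 1.2]
finger_gap: 0.023
gripper_force: 25.0
```

```bash
python3 circ.py 151.9 0.07 4
```

```text
26.75 r 48.766223412850714 az 152.55365905004825 [ 0.2679115  -0.5854244   1.21147827] 0.022952760198696423
[[0.0017, 0.003, 0, 0], [0.002, 0.0029, 0, 0], [0.0022, 0.0027, 0, 0], [0.0023, 0.0026, 0, 0]] end az 135.85718173633694
```

Emit:
step_arm([
  [0.0017,0.003,0,0],
  [0.002,0.0029,0,0],
])

```text
t: 27.0
ee_pos: [0.4475, 0.157, 0.0932]
eef_rot: [0.607, 0.794, -0.0, 0.0]
force: [-0.9, -4.6, 2.6]
finger_gap: 0.0234
gripper_force: 25.0
```

Emit:
step_arm([
  [0.0022,0.0027,0,0],
  [0.0023,0.0026,0,0],
])

```text
t: 27.25
ee_pos: [0.452, 0.1624, 0.0932]
eef_rot: [0.607, 0.794, -0.0, 0.0]
force: [-1.1, -6.1, 4.3]
finger_gap: 0.0241
gripper_force: 25.0
```

Emit:
step_arm([
  [0,0,0,0],
  [0,0,0,0],
  [0,0,0,0],
], claw=0.55)

```text
t: 27.62
ee_pos: [0.452, 0.1625, 0.0931]
eef_rot: [0.607, 0.794, 0.0, -0.0]
force: [0.2, 0.2, 0.7]
finger_gap: 0.0481
gripper_force: 0.0
```

Emit:
step_arm([
  [0,0,0.025,0],
  [0,0,0.04,0],
  [0.01,-0.018,0.04,0],
  [0.017,-0.037,0,0],
  [0.017,-0.042,0,0],
  [0.017,-0.042,0,0],
  [0.0075,-0.0285,0,0],
  [0,0,0,0],
], claw=1)

```text
t: 28.62
ee_pos: [0.5208, -0.0066, 0.1979]
eef_rot: [0.609, 0.794, 0.0, -0.0]
force: [-0.2, 0.0, -0.3]
finger_gap: 0.0952
gripper_force: 0.0
```

Emit:
step_arm([
  [0,0,0,0],
  [0,0,0,0],
])

```text
t: 28.88
ee_pos: [0.5202, -0.0042, 0.1982]
eef_rot: [0.607, 0.795, 0.0, -0.0]
force: [-0.7, -0.3, 0.8]
finger_gap: 0.095
gripper_force: 0.0
```

```bash
sed -i 's/"w8"/"w9"/' wv.py; python3 wv.py; python3 - <<'E'
from h import *
c=camera("top");save(c,"t9");P=pts(c);im=c["image"].astype(int)
m=(im[:,:,0]>im[:,:,1]+70)&(np.abs(P[:,:,2]-.1275)<.003);m[:,:250]=0;m[:,420:]=0
if m.sum():
    k=np.median(P[m],0);print(m.sum(),k,np.degrees(np.arctan2(k[1]-.1287,k[0]-.4872)))
A,B=[cv2.GaussianBlur(cv2.imread(f"pics/{n}.png",0),(3,3),0).astype(np.float32) for n in("w8","w9")]
for nm,(u0,v0,u1,v1) in dict(lid=(278,220,376,302),fixed_bolts=(270,300,380,335),slide=(280,150,372,188),housing=(265,45,392,100)).items():
    w=np.eye(2,3,dtype=np.float32);cc,w=cv2.findTransformECC(A[v0:v1,u0:u1],B[v0:v1,u0:u1],w,cv2.MOTION_TRANSLATION,(3,300,1e-6));print(nm,cc,w[:,2])
E
```

```text
28.925 [ 0.52028117 -0.00425047  0.19825003] 0.09485799742471869 [ 0.46401057  0.14306691 -0.37539753]
lid [ 285  218   84   81 5306] ((526.47119140625, -18.501449584960938), 28.988542556762695) 0.10493987312762812
blue [ 287  165   80   30 2011] ((513.8821411132812, 29.130889892578125), (58.38339614868164, 21.492326736450195), 15.166848182678223) 0.06660837024228854
blue [ 289  292   74   24 1303] ((539.6456298828125, -67.24980163574219), (58.47077560424805, 20.318225860595703), 15.289448738098145) 0.06649304520368547
131 [0.45040113 0.16196114 0.12750058] 137.89073590098138
lid 0.9895822369839996 [0.26607114 1.1544675 ]
fixed_bolts 0.9972938324614723 [0.18424807 0.6758875 ]
slide 0.9941254957326054 [0.25343627 2.1720836 ]
housing 0.9944887940412253 [0.25824872 1.0440772 ]
```

The lid did not move in the last increment (0.07 px), while the block advanced 0.83 mm. The knob force rose to about 5.2 N, so the squeeze is about 35 N. The gripper is clear, so I'm handing in.

```bash
python3 -c "
from h import *
print(ticket.close_job())"
```

```text
the job is handed in; nothing more can be done
None
```

The peach jar stands upright on the vise bed, held between the two jaws at an estimated 35 N after cranking clockwise; I steered clear of the other items and handed the job in at about 29 s of the 72 s allowed.

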